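# Push the washed glaze syringes home, reject the blocked one

### The job

Three washed and empty glaze syringes stand upright on the worktable with their plungers drawn; two run freely and one, which looks the same, has a blocked nozzle. For putting away, press the plunger of each free syringe straight down until it is fully home. If a plunger pushes back harder and harder, stop well before half its stroke, let it spring back up and leave that syringe as it is: do not force it.

Things in the scene. Friction and masses are not known exactly. Their poses are not given: they have to be found in the camera images.
- thumb_a (a point): top centre of the blue thumb disc (40 mm wide, 6 thick) on the plunger of one of three syringes that look alike; any may be the blocked one. Fixed upright in an 80 x 80 x 40 mm wooden block; clear barrel 38 mm wide, white flange 66 x 40 at 120 to 124 mm height. The plunger slides down 40 mm: this point is at 173 mm when drawn (starts 0 to 4 mm lower), 133 mm when fully home.
- thumb_b (a point): top centre of the blue thumb disc (40 mm wide, 6 thick) on the plunger of one of three syringes that look alike; any may be the blocked one. Sizes as for thumb_a. Of the three, the free ones take a steady 5 N or so down to the stop and stay where pushed; in the blocked one the force starts the same but rises about 0.9 N per mm (some 14 N after 10 mm), and let go it springs back to within 5 mm of drawn.
- thumb_c (a point): top centre of the blue thumb disc (40 mm wide, 6 thick) on the plunger of one of three syringes that look alike; any may be the blocked one. Sizes as for thumb_a. Of the three, the free ones take a steady 5 N or so down to the stop and stay where pushed; in the blocked one the force starts the same but rises about 0.9 N per mm (some 14 N after 10 mm), and let go it springs back to within 5 mm of drawn.
Mind the look-alikes: they are no part of the job. What is shaped like the part that bears thumb_b but green or red is not meant.

How it is judged (in metres and radians):
At the end, for the whole second after the job is handed in: Both free plungers have stayed within 6 mm of fully home (disc top below 139 mm), and the blocked one, whichever it is, has sprung back to within 10 mm of fully drawn (disc top above 163 mm) (((height (world z) of each of thumb_a, thumb_b below 0.139 m and height (world z) of thumb_c above 0.163 m) or (height (world z) of each of thumb_a, thumb_c below 0.139 m and height (world z) of thumb_b above 0.163 m) or (height (world z) of each of thumb_b, thumb_c below 0.139 m and height (world z) of thumb_a above 0.163 m))); the robot touches nothing.
It fails at once if a plunger is forced: the fingers press with over 20 N while a plunger is past half its stroke and not yet home (contact force between the fingers and anything else above 20 N and (height (world z) of thumb_a between 0.139 and 0.153 m or height (world z) of thumb_b between 0.139 and 0.153 m or height (world z) of thumb_c between 0.139 and 0.153 m)).
It also fails if it takes over 38 s, if anything falls off the work surface, if the arm or the gripper's body presses on something with over 40 N, if the wrist force passes 120 N, or if a joint passes its speed limit or range.

### The arm

A 6-joint arm with a two-finger parallel gripper is mounted at the origin on a cart in front of the work surface, level with it; the furniture and walls round the work are solid. World frame = base frame: x ahead of the robot, y to its left, z up, the work surface at z = 0. Lengths are in m, angles in degrees, forces in N, time in s.
With the tool pointing down it reaches from about 0.35 to 0.975 m from the base axis. Payload 7.1 kg.
Tool frame: the origin (TCP) lies midway between the tips of the shut fingers; the grasp point (between the pads) lies 19 mm behind it (ctrl.pinch_z is the distance from the TCP to the grasp point, in m); x points along the fingers, z is the direction in which the jaws open and shut, and the axes are right-handed (so a half turn about x gives the same grasp; the last joint's range is limited). The gripper opens to 88 mm and grips with 3 to 60 N. Pads are 20 mm wide; open, the fingers measure 115 mm over their backs; the gripper's body (75 mm by 178 mm) begins 61 mm behind the grasp point.
Start: joints at [66.75, 24.242, 93.386, -0, 62.372, -1.089], TCP at [0.236, 0.579, 0.223] pointing down, gripper open.
Joint ranges: [-172.04, 172.04], [-51.8, 120.97], [4.93, 147.93], [-75.15, 255.16], [6.16, 154.13], [-145.62, 145.62]. Speed limits (degrees/s): [136.94, 136.94, 172.46, 180, 180, 180].

### API

Orientations are given as [roll, pitch, yaw] about the fixed x, y, z axes, in that order (R = Rz(yaw) Ry(pitch) Rx(roll)).
In Python, from bench import ctrl, cams, workorder gives the robot as it stands.
- The arm moves only by the tool step_arm, never from a script. Its argument "targets" is a list of rows, each a list of 3 entries, a list of its own where there are three numbers: the closure, from 0 (fully open) to 1 (shut), then the shift along the tool's x, y, z in mm, then the turn about the tool's x in rad. In form: [[claw, [tx, ty, tz], roll], ...]. A call has 1 to 8 rows; each row shifts and turns the commanded pose from where the row before left it, along the tool's axes as they then stand; what a row does not reach is not made up. A row lasts 1/8 s, in which the tool goes at most 62.5 mm and 10.7 degrees, less where a joint would pass 70% of its speed; a pose out of reach is approached as far as the arm can. A call with a gripper value outside its range is refused whole. The fingers move at their own pace and stop on an object; "newtons" is the grip in N (left out, the last holds). Time passes only in rows, so rows that do not move let the fingers close. It gives the time, the measured TCP pose, the force and the opening at its end, in the units of the state.
- ctrl.read_state(): the state, without advancing time (a new reading comes with each control period).
- cams.capture(name): name is "scene" or "top" or "wrist"; returns a dict with "img" (400x640x3 uint8, blue, green, red), "mtx" (3x3 intrinsics, pixels), "T" (4x4, takes a point from camera to world coordinates). Camera axes: x right, y up, looking along -z (the intrinsics and any distortion apply to the point x, -y, -z); pixel columns grow to the right and rows downward; lengths in m; the calibration is good to about 2 mm. The wrist camera is an equidistant fisheye: a pixel r from the principal point sees the ray r / f radians off the axis. A picture is of the moment at which its call begins. There is no depth.
- workorder.job_done(): hands the job in, once; it reports no verdict.
Trained networks look in the newest picture that a camera, given by its name, has taken for a name from the list of things; names that differ only in an ending like _2 or _b are one class to them, and where a whole thing is asked for, a point or a joint stands for the part that bears it (a point fixed in the world has none). Each returns a list of dicts, best first, with "conf" (0 to 1); they miss things now and then, are a little off and sometimes report something else, mostly with a low value. They report only what shows in the picture. A call takes as long as a camera call. They do not tell look-alikes from the thing itself.
- cams.find_in(camera, name): "extent" ([left, top, width, height] as shares, 0 to 1, of the picture: columns of its width, rows of its height, round what is visible of it).
- cams.regions_of(camera, name): "region" (400x640 bool, what is visible of it) and "extent" ([left, top, width, height] as shares, 0 to 1, of the picture: columns of its width, rows of its height, round what is visible of it).
- cams.spot_point(camera, name): "location" ([row, column] as shares, 0 to 1, of the picture: columns of its width, rows of its height: a listed point, or the origin of a listed thing).
The state is a dict: "t": time; "qpos": joint angles; "qd": joint speeds; "tau": joint torques, N m; "tcp_pos": TCP position; "ee_rot": TCP orientation; "ft_force": force on the tool from outside, world axes, zero at the start; "ft_torque": the same for the moment, N m; "gripper_width": finger opening in m.
Only numpy, scipy, OpenCV 4.12 (cv2) and the standard library are available. Lean on these libraries where they do the work, as an engineer would, in place of code of your own. Each camera call takes 0.05 s, during which the arm holds its last target.

## Working session

There is one attempt and no reset: what is moved stays moved. The work goes in short steps, Python scripts to look and compute and a tool call to move; the robot and the scene stay as the last step left them, time stands still between calls to the robot, and variables do not carry over. Pictures are saved under pics/ and viewed, and the job is handed in when it is done.

Besides the shell and the picture viewer there is one more tool, called after "Request:" as name(argument=value, ...) on one line, values as JSON. step_arm: Moves the arm, as the interface text tells. Its arguments: {"type":"object","properties":{"targets":{"type":"array","items":{"type":"array"}},"newtons":{"type":"number"}},"required":["targets"]}

```bash
mkdir -p pics
cat > h.py <<'E'
import numpy as np, cv2
from bench import ctrl, cams, workorder
def ray(c,px):
    K=c["mtx"];T=c["T"];u,v=px
    d=np.array([(u-K[0,2])/K[0,0],-(v-K[1,2])/K[1,1],-1.0])
    return T[:3,3],T[:3,:3]@d
def atz(c,px,z):
    o,d=ray(c,px);return o+d*(z-o[2])/d[2]
def tri(a,b):
    A=np.zeros((3,3));y=np.zeros(3)
    for o,d in (a,b):
        d=d/np.linalg.norm(d);P=np.eye(3)-np.outer(d,d);A+=P;y+=P@o
    return np.linalg.solve(A,y)
E
python3 - <<'E'
from h import *
for n in ("scene","top"):
    c=cams.capture(n);cv2.imwrite(f"pics/{n}0.png",c["img"])
    np.savez(n+".npz",**c)
    print(n,c["T"][:3,3].round(3))
    for r in cams.spot_point(n,"thumb_a"):
        p=(r["location"][1]*640,r["location"][0]*400)
        print("spot",round(r["conf"],2),np.round(p,1),atz(c,p,.171).round(4), c["img"][int(p[1]),int(p[0])])
    for r in cams.find_in(n,"thumb_a"): print("find",round(r["conf"],2),np.round(np.array(r["extent"])*[640,400,640,400]))
print(ctrl.read_state())
E
```

```text
scene [-0.077 -0.455  0.845]
spot 0.94 [423.9 244.2] [ 0.5167 -0.2625  0.171 ] [145  71  22]
spot 0.82 [299.3 145.3] [0.614  0.1091 0.171 ] [144  70  19]
spot 0.8 [380.9 181.9] [ 0.6184 -0.1078  0.171 ] [145  73  25]
spot 0.79 [306.8 193.6] [ 0.4947 -0.0051  0.171 ] [146  73  23]
spot 0.52 [232.3 160.6] [0.48   0.1931 0.171 ] [149  75  28]
find 0.72 [414. 237.  20.  28.]
find 0.64 [373. 175.  18.  28.]
find 0.55 [294. 141.  15.  27.]
find 0.54 [297. 187.  22.  25.]
find 0.51 [224. 156.  14.  17.]
top [0.338 0.015 0.945]
spot 0.86 [324.6 213.1] [ 0.484  -0.0146  0.171 ] [145  68  41]
spot 0.81 [258.4 160.9] [0.6013 0.108  0.171 ] [147  70  45]
spot 0.79 [450.4 190.9] [ 0.5069 -0.2659  0.171 ] [146  71  44]
spot 0.66 [365.1 150.4] [ 0.6052 -0.1078  0.171 ] [146  72  44]
find 0.88 [441. 181.  23.  21.]
find 0.87 [199. 213.  21.  16.]
find 0.8 [249. 152.  20.  17.]
find 0.59 [358. 140.  16.  18.]
find 0.51 [310. 203.  22.  19.]
{'t': 0.3, 'qpos': array([ 6.67502334e+01,  2.42592636e+01,  9.34006655e+01, -5.11968165e-04,
        6.23739937e+01, -1.08909903e+00]), 'qd': array([ 0.02379597, -0.04747747, -0.12736379, -0.02067355, -0.06715682,
       -0.04731301]), 'tau': array([-2.39223391e-04, -5.44062316e+01, -2.73542261e+01,  6.42593647e-02,
        2.03388225e-02, -5.39647806e-05]), 'tcp_pos': array([0.2356561 , 0.57865079, 0.22238708]), 'ee_rot': array([ 179.6767509 ,   89.96607416, -112.48367916]), 'ft_force': array([-0.26626539, -0.42398885,  0.07498686]), 'ft_torque': array([-0.02064391, -0.04278293,  0.0136776 ]), 'gripper_width': 0.08761205869852377}
```

Run:
```python
import cv2
a=cv2.imread("pics/scene0.png");cv2.imwrite("pics/s1.png",cv2.resize(a[110:310,190:490],None,fx=2.6,fy=2.6,interpolation=cv2.INTER_CUBIC))
a=cv2.imread("pics/top0.png");cv2.imwrite("pics/t1.png",cv2.resize(a[110:280,180:490],None,fx=2.5,fy=2.5,interpolation=cv2.INTER_CUBIC))
```

```text
(no output)
```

View pics/s1.png

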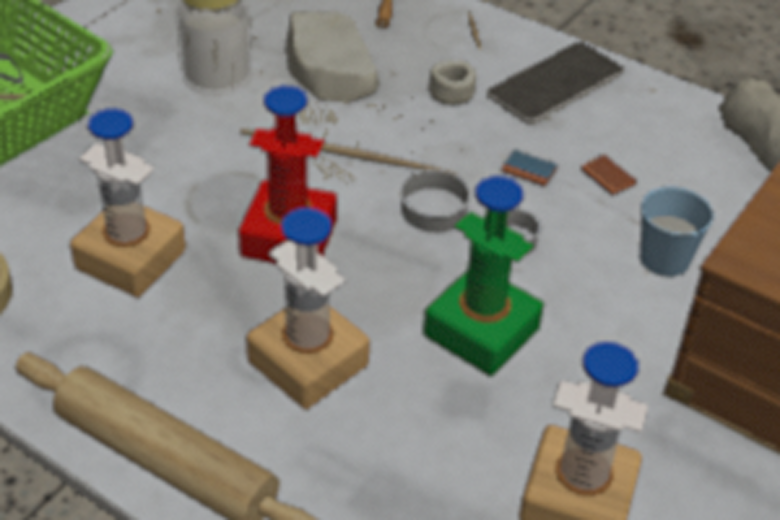

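View pics/t1.png

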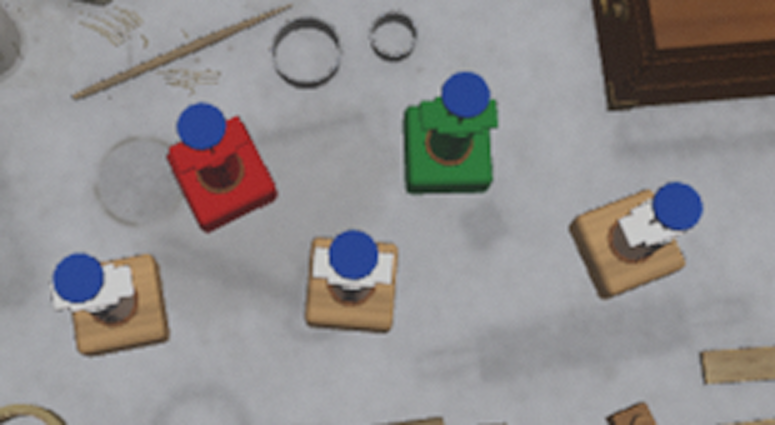

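View pics/scene0.png

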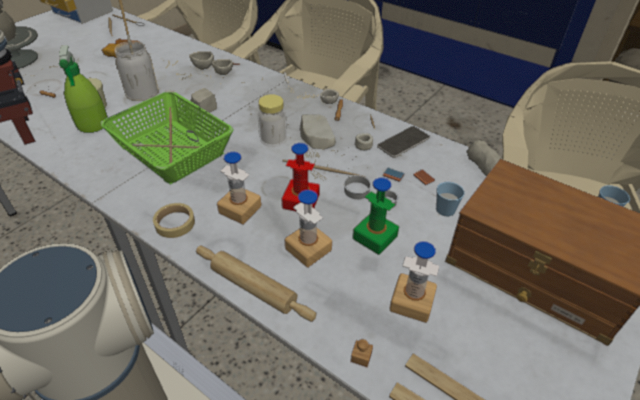

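View pics/top0.png

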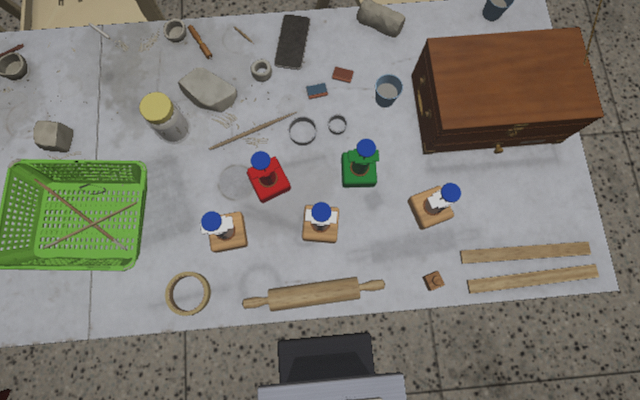

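The meant ones are the clear syringes on wooden blocks: scene px (233,158), (307,196) and (424,247), top px (211,221), (321,212) and (450,192). The red one (300,149) and green one (381,185) in the scene view are look-alikes. The crops confirm this. Next I measure the disc centres.

```bash
cat >> h.py <<'E'
def blue(c):
    hsv=cv2.cvtColor(c["img"],cv2.COLOR_BGR2HSV)
    m=cv2.inRange(hsv,(105,170,90),(120,255,255))
    n,l,s,ce=cv2.connectedComponentsWithStats(m)
    return [(ce[i],s[i]) for i in range(1,n) if s[i,4]>60]
E
python3 - <<'E'
from h import *
C={n:dict(np.load(n+".npz")) for n in("scene","top")}
B={n:blue(C[n]) for n in C}
for n in B:
    for ce,s in B[n]: print(n,ce.round(1),s, atz(C[n],ce,.168).round(4))
ps={"L":((233,158),(211,221)),"M":((307,197),(321,212)),"R":((424,249),(450,192))}
for k,(s,t) in ps.items():
    f=lambda n,p:min((b[0] for b in B[n]),key=lambda q:np.hypot(*(q-p)))
    print(k,tri(ray(C["scene"],f("scene",s)),ray(C["top"],f("top",t))).round(4))
# wooden chest corners at z ~0 / top
t=C["top"]
print("chest", atz(t,(427,152),0.0), atz(t,(413,42),.2),atz(t,(424,130),.2))
print(tri(ray(C["scene"],(500,163)),ray(t,(413,40))),tri(ray(C["scene"],(458,206)),ray(t,(424,132))))
s=ctrl.read_state()
from scipy.spatial.transform import Rotation as R
print(R.from_euler("xyz",s["ee_rot"],degrees=True).as_matrix().round(3),ctrl.pinch_z)
E
```

```text
scene [299.4 148.4] [292 144  15  10 119] [0.6082 0.1043 0.168 ]
scene [232.1 157.3] [225 153  15  10 124] [0.4907 0.2046 0.168 ]
scene [381.7 184.2] [374 179  16  12 156] [ 0.616  -0.1115  0.168 ]
scene [307.6 196.8] [299 191  18  13 173] [ 0.4905 -0.0102  0.168 ]
scene [424.4 249.8] [415 242  20  16 237] [ 0.5077 -0.2689  0.168 ]
top [365.8 147.4] [357 139  18  18 241] [ 0.6124 -0.1105  0.168 ]
top [260.2 160.1] [251 152  19  17 248] [0.6037 0.1047 0.168 ]
top [450.5 192.2] [442 183  19  19 263] [ 0.505  -0.2669  0.168 ]
top [320.9 211.5] [312 203  19  18 270] [ 0.4883 -0.0079  0.168 ]
top [211.  220.9] [202 212  19  19 278] [0.4882 0.2064 0.168 ]
L [0.4893 0.2053 0.1684]
M [ 0.4896 -0.009   0.1675]
R [ 0.5061 -0.2681  0.1681]
chest [ 0.64712532 -0.28654027  0.        ] [ 0.82367967 -0.22983097  0.2       ] [ 0.62746365 -0.22371543  0.2       ]
[ 0.89250198 -0.26627141  0.11647211] [ 0.65596564 -0.25359635  0.14800626]
[[-0.    -0.926  0.377]
 [-0.001  0.377  0.926]
 [-1.     0.    -0.001]] 0.0187
```

Request:
step_arm(targets=[[1,[0,-20,-13],0],[1,[0,-38,-25],0],[1,[0,-45,-30],0],[1,[0,-45,-30],0],[1,[0,-45,-30],0],[1,[0,-45,-30],0],[1,[0,-45,-30],0],[1,[0,-40,-27],0]], newtons=20)

```text
t: 1.3
tcp_pos: [0.4545, 0.255, 0.2229]
ee_rot: [-95.2, 90.0, -27.4]
ft_force: [-0.8, 0.9, -0.6]
gripper_width: 0.0109
```

Request:
step_arm(targets=[[1,[0,-30,-20],0],[1,[15,-15,-11],0],[1,[15,-7,-4],0],[1,[8,0,0],0],[1,[0,0,0],0],[1,[0,0,0],0]])

```text
t: 2.05
tcp_pos: [0.4885, 0.2067, 0.1848]
ee_rot: [-18.4, 90.0, 49.5]
ft_force: [-0.2, 0.2, 0.5]
gripper_width: 0.0003
```

Run:
```python
from h import *
s=ctrl.read_state();print(s["tcp_pos"].round(4),s["ft_force"].round(2),s["gripper_width"])
c=cams.capture("scene");cv2.imwrite("pics/s2.png",cv2.resize(c["img"][90:240,160:320],None,fx=4,fy=4,interpolation=cv2.INTER_CUBIC))
```

```text
[0.4885 0.2067 0.1848] [-0.19  0.19  0.47] 0.0003330346427814409
```

View pics/s2.png

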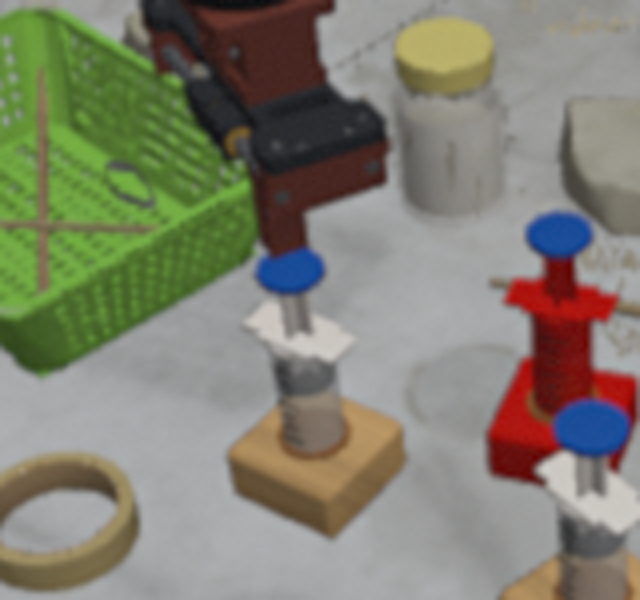

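Request:
step_arm(targets=[[1,[8,0,0],0],[1,[5,0,0],0],[1,[3,0,0],0],[1,[3,0,0],0],[1,[0,0,0],0]])

```text
t: 2.72
tcp_pos: [0.4885, 0.2059, 0.1659]
ee_rot: [96.5, 90.0, 164.4]
ft_force: [-1.5, -0.0, 5.4]
gripper_width: 0.0003
```

Request:
step_arm(targets=[[1,[3,0,0],0],[1,[3,0,0],0],[1,[0,0,0],0]])

```text
t: 3.1
tcp_pos: [0.4885, 0.2059, 0.1604]
ee_rot: [75.1, 90.0, 143.0]
ft_force: [-3.5, -0.5, 10.9]
gripper_width: 0.0004
```

Request:
step_arm(targets=[[1,[2,0,0],0],[1,[0,0,0],0],[1,[0,0,0],0]])

```text
t: 3.48
tcp_pos: [0.4886, 0.2059, 0.1587]
ee_rot: [60.6, 90.0, 128.4]
ft_force: [-5.0, -0.7, 13.6]
gripper_width: 0.0004
```

The force rises steadily with depth (5.4, 10.9, then 13.6 N), so L looks blocked. I'll lift off and check that it springs back.

Request:
step_arm(targets=[[1,[-4,0,0],0],[1,[-8,0,0],0],[1,[-20,0,0],0],[1,[-15,0,0],0],[1,[0,0,0],0]])

```text
t: 4.1
tcp_pos: [0.4895, 0.2061, 0.2058]
ee_rot: [-47.7, 89.9, 20.2]
ft_force: [-0.6, -0.3, 0.8]
gripper_width: 0.0005
```

```bash
cat > m.py <<'E'
from h import *
from scipy.spatial.transform import Rotation as R
s=ctrl.read_state();print(s["t"],s["tcp_pos"].round(4),s["ft_force"].round(2))
RM=R.from_euler("xyz",s["ee_rot"],degrees=True).as_matrix();print(RM.round(3))
C={n:cams.capture(n) for n in("scene","top")}
B={n:blue(C[n]) for n in C}
G={"L":(.4893,.2053),"M":(.4896,-.009),"R":(.5061,-.2681)}
for k,g in G.items():
  print(k,"tool delta mm",(RM.T@(np.array([*g,s["tcp_pos"][2]])-s["tcp_pos"])*1e3).round(1))
  out={}
  for n in C:
    T=np.linalg.inv(C[n]["T"]);p=T@[*g,.155,1];K=C[n]["mtx"]
    q=np.array([K[0,2]+K[0,0]*p[0]/-p[2],K[1,2]+K[1,1]*p[1]/p[2]])
    if B[n]: out[n]=min((b for b in B[n]),key=lambda b:np.hypot(*(b[0]-q)))
  print("  z",tri(ray(C["scene"],out["scene"][0]),ray(C["top"],out["top"][0])).round(4),out["scene"][1][4],out["top"][1][4],out["scene"][0].round(1))
import sys
cv2.imwrite(f"pics/{sys.argv[1]}.png",cv2.resize(C["scene"]["img"][110:310,190:490],None,fx=2.6,fy=2.6,interpolation=cv2.INTER_CUBIC))
E
python3 m.py s3
```

```text
4.1 [0.4895 0.2061 0.2058] [-0.58 -0.31  0.85]
[[ 0.002 -0.926  0.377]
 [ 0.001  0.377  0.926]
 [-1.    -0.002  0.002]]
L tool delta mm [-0.  -0.1 -0.8]
  z [0.5188 0.1316 0.2213] 123 248 [232.1 158.3]
M tool delta mm [  -0.2  -81.2 -199.2]
  z [ 0.4896 -0.009   0.1675] 173 270 [307.6 196.8]
R tool delta mm [-4.000e-01 -1.943e+02 -4.329e+02]
  z [ 0.5061 -0.268   0.1683] 237 262 [424.4 249.7]
```

View pics/s3.png

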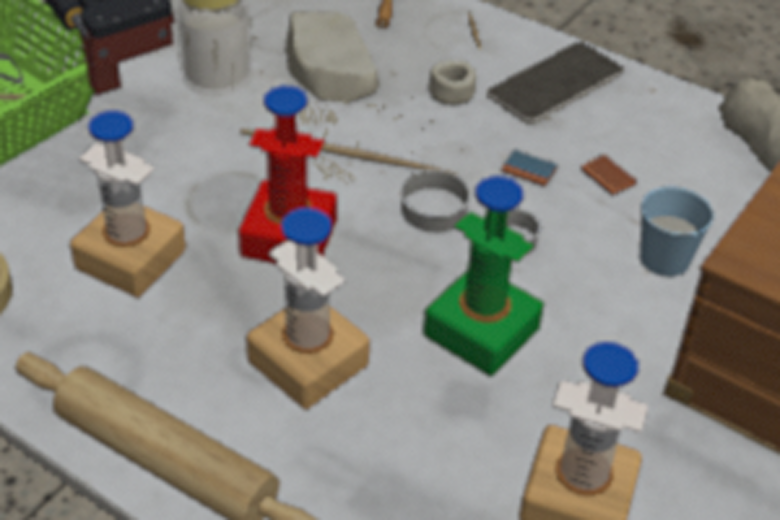

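L sprang back up: its disc is at scene (232,158), only 1 px lower than before, so it is the blocked one. Now M.

Request:
step_arm(targets=[[1,[0,-8,-20],0],[1,[0,-17,-42],0],[1,[0,-20,-49],0],[1,[0,-20,-49],0],[1,[10,-11,-27],0],[1,[10,-5,-12],0],[1,[8,0,0],0],[1,[0,0,0],0]])

```text
t: 5.2
tcp_pos: [0.4881, -0.0081, 0.1757]
ee_rot: [103.3, 89.9, 171.1]
ft_force: [0.5, -0.1, -0.0]
gripper_width: 0.0008
```

Request:
step_arm(targets=[[1,[4,0,0],0],[1,[3,0,0],0],[1,[3,0,0],0],[1,[3,0,0],0],[1,[0,0,0],0]])

```text
t: 5.82
tcp_pos: [0.4887, -0.0091, 0.1635]
ee_rot: [-132.0, 90.0, -64.2]
ft_force: [0.9, 0.3, 1.3]
gripper_width: 0.0003
```

Request:
step_arm(targets=[[1,[3,0,0],0],[1,[3,0,0],0],[1,[0,0,0],0]])

```text
t: 6.2
tcp_pos: [0.4885, -0.0092, 0.1573]
ee_rot: [152.4, 90.0, -139.7]
ft_force: [0.5, -0.8, 0.1]
gripper_width: 0.0005
```

```bash
python3 m.py s4
```

```text
6.2 [ 0.4885 -0.0092  0.1573] [ 0.5  -0.84  0.09]
[[-0.    -0.926  0.377]
 [-0.     0.377  0.926]
 [-1.     0.    -0.   ]]
L tool delta mm [-1.00e-01  8.02e+01  1.99e+02]
  z [0.4894 0.2057 0.1654] 123 279 [232.1 158.3]
M tool delta mm [-0.  -0.9  0.6]
  z [ 0.6877  0.1382 -0.0904] 65 246 [307.4 204.3]
R tool delta mm [ 1.000e-01 -1.139e+02 -2.331e+02]
  z [ 0.5061 -0.2681  0.168 ] 236 262 [424.4 249.8]
```

View pics/s4.png

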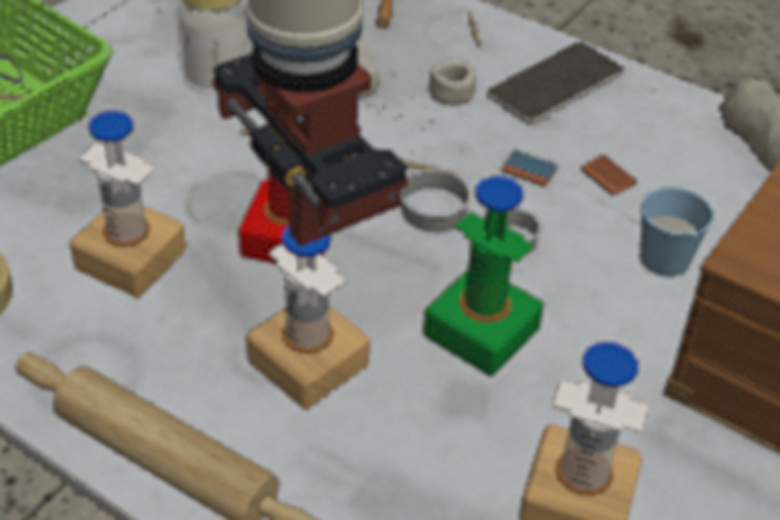

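The fingers are on M's disc, which has gone down with no force build-up, so M is free. I'll carry on to home.

Request:
step_arm(targets=[[1,[3,0,0],0],[1,[3,0,0],0],[1,[3,0,0],0],[1,[3,0,0],0],[1,[3,0,0],0],[1,[0,0,0],0]])

```text
t: 7.05
tcp_pos: [0.4887, -0.0089, 0.1423]
ee_rot: [22.8, 90.0, 90.7]
ft_force: [0.9, 0.7, -0.8]
gripper_width: 0.0003
```

Request:
step_arm(targets=[[1,[2,0,0],0],[1,[2,0,0],0],[1,[2,0,0],0],[1,[1,0,0],0],[1,[0,0,0],0]])

```text
t: 7.68
tcp_pos: [0.4888, -0.0089, 0.1356]
ee_rot: [-38.3, 90.0, 29.5]
ft_force: [0.5, 1.2, 2.2]
gripper_width: 0.0007
```

Request:
step_arm(targets=[[1,[2,0,0],0],[1,[1,0,0],0],[1,[0,0,0],0]])

```text
t: 8.05
tcp_pos: [0.4889, -0.0089, 0.1332]
ee_rot: [-56.2, 90.0, 11.6]
ft_force: [-2.8, 1.5, 11.1]
gripper_width: 0.0008
```

The stop is felt at 133 mm with 11 N. Lifting and going to R.

Request:
step_arm(targets=[[1,[-15,0,0],0],[1,[-30,0,0],0],[1,[-27,0,0],0],[1,[0,-10,-21],0],[1,[0,-20,-42],0],[1,[0,-22,-45],0],[1,[0,-22,-45],0],[1,[0,-20,-40],0]])

```text
t: 9.05
tcp_pos: [0.5027, -0.2252, 0.2051]
ee_rot: [-140.2, 90.0, -72.4]
ft_force: [1.3, -0.0, 0.3]
gripper_width: 0.0007
```

```bash
python3 m.py s5
```

```text
9.05 [ 0.5027 -0.2252  0.2051] [ 1.27 -0.02  0.26]
[[ 0.    -0.926  0.378]
 [-0.     0.378  0.926]
 [-1.    -0.    -0.   ]]
L tool delta mm [-2.000e-01  1.750e+02  3.935e+02]
  z [0.4894 0.2057 0.1654] 123 279 [232.1 158.3]
M tool delta mm [-1.000e-01  9.380e+01  1.952e+02]
  z [ 0.4895 -0.009   0.1306] 159 241 [307.7 209.6]
R tool delta mm [  0.  -19.4 -38.5]
  z [ 0.7308 -0.1752 -0.1163] 237 246 [424.4 249.8]
```

View pics/s5.png

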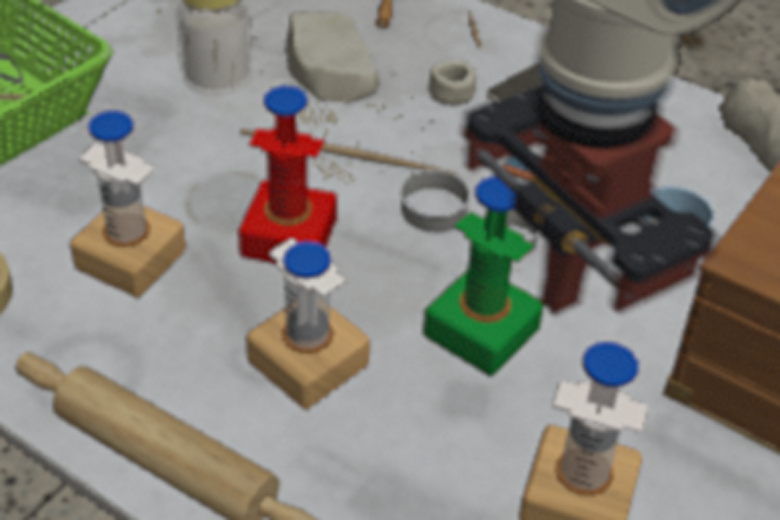

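M is home: triangulated at 0.1306 m, about 2.4 mm below the stop height felt by the arm, so L is at about 0.168 m. Continuing over R.

Request:
step_arm(targets=[[1,[0,-14,-28],0],[1,[10,-6,-12],0],[1,[12,0,0],0],[1,[7,0,0],0],[1,[0,0,0],0]])

```text
t: 9.78
tcp_pos: [0.5058, -0.2666, 0.1747]
ee_rot: [80.8, 89.9, 148.7]
ft_force: [-0.2, -0.3, 0.2]
gripper_width: 0.0005
```

Request:
step_arm(targets=[[1,[4,0,0],0],[1,[3,0,0],0],[1,[3,0,0],0],[1,[3,0,0],0],[1,[0,0,0],0]])

```text
t: 10.4
tcp_pos: [0.5064, -0.2679, 0.1625]
ee_rot: [-157.9, 90.0, -90.1]
ft_force: [-0.3, 1.2, 2.9]
gripper_width: 0.0005
```

Request:
step_arm(targets=[[1,[3,0,0],0],[1,[3,0,0],0],[1,[0,0,0],0]])

```text
t: 10.78
tcp_pos: [0.5062, -0.268, 0.1563]
ee_rot: [144.0, 90.0, -148.1]
ft_force: [0.6, 0.0, 0.5]
gripper_width: 0.0005
```

R shows no rise in force, so it is free too.

Request:
step_arm(targets=[[1,[3,0,0],0],[1,[3,0,0],0],[1,[3,0,0],0],[1,[3,0,0],0],[1,[3,0,0],0],[1,[0,0,0],0]])

```text
t: 11.52
tcp_pos: [0.5062, -0.2677, 0.1412]
ee_rot: [65.3, 90.0, 133.1]
ft_force: [-0.9, 0.3, 0.4]
gripper_width: 0.0006
```

Request:
step_arm(targets=[[1,[2,0,0],0],[1,[2,0,0],0],[1,[2,0,0],0],[1,[1,0,0],0],[1,[2,0,0],0],[1,[0,0,0],0]])

```text
t: 12.28
tcp_pos: [0.5063, -0.2677, 0.1333]
ee_rot: [38.3, 90.0, 106.2]
ft_force: [-4.0, 2.4, 10.1]
gripper_width: 0.0005
```

Request:
step_arm(targets=[[1,[-10,0,0],0],[1,[-25,0,0],0],[1,[-30,0,0],0],[1,[-15,20,42],0],[1,[0,20,42],0],[1,[0,15,30],0],[1,[0,0,0],0],[1,[0,0,0],0]])

```text
t: 13.28
tcp_pos: [0.4989, -0.142, 0.2129]
ee_rot: [-102.2, 89.9, -34.3]
ft_force: [0.4, -0.0, -0.3]
gripper_width: 0.0006
```

```bash
python3 m.py s6
```

```text
13.275 [ 0.4989 -0.142   0.2129] [ 0.4  -0.03 -0.35]
[[ 0.001 -0.926  0.377]
 [-0.001  0.377  0.926]
 [-1.    -0.001 -0.   ]]
L tool delta mm [-2.000e-01  1.398e+02  3.181e+02]
  z [0.4894 0.2057 0.1654] 123 279 [232.1 158.3]
M tool delta mm [-1.000e-01  5.870e+01  1.197e+02]
  z [ 0.4895 -0.009   0.1306] 159 241 [307.7 209.6]
R tool delta mm [ 1.000e-01 -5.420e+01 -1.141e+02]
  z [ 0.7598 -0.1801 -0.1896] 223 83 [421.2 263. ]
```

View pics/s6.png

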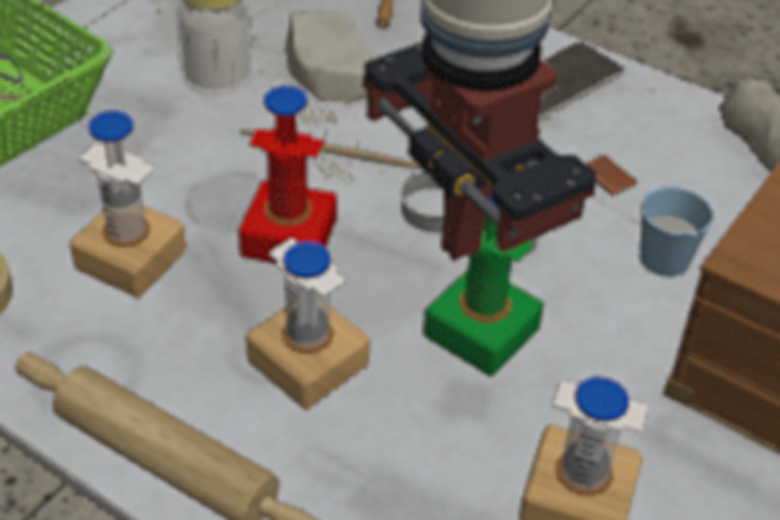

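M and R are seated and L stands drawn. The arm touches nothing, so I'm handing in.

```bash
python3 -c "
from bench import workorder;print(workorder.job_done())"
```

```text
the job is handed in; nothing more can be done
None
```

The job is handed in: the middle and right syringes are pressed fully home, and the left one is the blocked one and has been left drawn. `job_done()` gives no verdict, so the result rests on my own checks below.

- **Left (blocked):** the force rose 5.4, 10.9, then 13.6 N over about 10 mm. I stopped at about 159 mm and lifted off. It sprang back to 165 mm by triangulation. That method read about 2.4 mm low on the middle syringe, so the true height is about 168 mm. Both are above the 163 mm limit.
- **Middle (free):** no force build-up, and I felt the stop at 133 mm with 11 N. The camera check after lifting off gave about 131 mm.
- **Right (free):** no force build-up, and I felt the stop at 133 mm with 10 N. The final picture shows it seated, but the arm hid its disc from the top camera. The last triangulation of its height was therefore invalid, and I relied on the arm reading and the scene view.

**Other checks:** the free plungers showed only about 0 to 3 N at rest between steps, below the stated 5 N. The red and green look-alikes were not touched. The arm ended clear of everything at about 13.3 s.

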